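Load a bud vase into the marking carousel and index it one click

ROBOT

A 7-joint arm with a two-finger parallel gripper is mounted at the origin on the work surface. World frame = base frame: x ahead of the robot, y to its left, z up, the work surface at z = 0. Lengths are in m, angles in rad, forces in N, time in s.
With the tool pointing down it reaches from about 0.35 to 0.9 m from the base axis. Payload 8.1 kg.
Tool frame: the origin (TCP) lies midway between the tips of the shut fingers; the grasp point (between the pads) lies 19 mm behind it; z points along the fingers, y is the line along which they close (so a half turn about z gives the same grasp; the last joint's range is limited). The gripper opens to 92 mm and grips with 3 to 60 N. Pads are 19 mm wide; open, the fingers measure 130 mm over their backs; the gripper's body (75 mm by 190 mm) begins 47 mm behind the grasp point.
Start: joints at [-1.404, 0.434, 0.025, 1.573, -0.012, 1.134, -0.075], TCP at [0.167, 0.602, 0.227] pointing down, gripper open.
Joint ranges: [-2.62, 2.62], [-0.44, 2.09], [-1.27, 1.32], [0.08, 2.57], [-1.32, 4.46], [0.12, 2], [-2.74, 2.74]. Speed limits (rad/s): [2.22, 2.22, 3.01, 3.01, 3.14, 3.14, 3.14].

INTERFACE

Orientations are given as a rotation vector (axis times angle).
In Python, from cell import arm gives the robot as it stands.
- The arm moves only by the tool carry_out, never from a script. Its arguments are lists of equal length, an entry for each row: "claw": the finger opening in cm, from 0 to 9.18; "delta_pos": the shift along the tool's x, y, z in cm, a list of three; "angular": the turn, a rotation vector about the tool's x, y, z in rad, a list of three. In form: {"claw": [claw, ...], "delta_pos": [[dx, dy, dz], ...], "angular": [[ax, ay, az], ...]}. A call has 1 to 20 rows; each row shifts and turns the commanded pose from where the row before left it, along the tool's axes as they then stand; what a row does not reach is not made up. A row lasts 1/10 s, in which the tool goes at most 50 mm and 8.59 degrees, less where a joint would pass 70% of its speed; a pose out of reach is approached as far as the arm can. A call with a gripper value outside its range is refused whole. The fingers move at their own pace and stop on an object; "force" is the grip in N (left out, the last holds). Time passes only in rows, so rows that do not move let the fingers close. It gives the time, the measured TCP pose, the force, the opening and the grip force at its end, in the units of the state.
- arm.observe(): the state, without advancing time (a new reading comes with each control period).
- arm.get_image(name): name is "scene" or "top"; returns a dict with "frame" (420x560x3 uint8, red, green, blue), "mtx" (3x3 intrinsics, pixels), "dist" ([k1, k2, p1, p2, k3] as OpenCV has them; the pictures are not rectified), "T" (4x4, takes a point from camera to world coordinates). Camera axes: x right, y down, z forward; pixel columns grow to the right and rows downward; lengths in m; the calibration is good to about 2 mm. A picture is of the moment at which its call begins. There is no depth.
- arm.sign_off(): hands the job in; it is judged then, once.
Trained networks look in a picture, given as the dict that the camera call returned (one of the last four; its "shot" number tells which), for a name from the list of things; names that differ only in an ending like _2 or _b are one class to them, and where a whole thing is asked for, a point or a joint stands for the part that bears it (a point fixed in the world has none). Each returns a list of dicts, best first, with "conf" (0 to 1); they miss things now and then, are a little off and sometimes report something else, mostly with a low value. They report only what shows in the picture. A call takes as long as a camera call. They do not tell look-alikes from the thing itself.
- arm.look_for(label, picture): "centre" ([column, row] as shares, 0 to 1, of the picture: columns of its width, rows of its height, amid what is visible of it).
- arm.trace(label, picture): "region" (420x560 bool, what is visible of it) and "centre" ([column, row] as shares, 0 to 1, of the picture: columns of its width, rows of its height, amid what is visible of it).
- arm.place_of(label, picture): "centre" ([column, row] as shares, 0 to 1, of the picture: columns of its width, rows of its height: a listed point, or the origin of a listed thing).
The state is a dict: "clock": time; "joints": joint angles; "dq": joint speeds; "joint_efforts": joint torques, N m; "position": TCP position; "ee_rot": TCP orientation; "force": force on the tool from outside, world axes, zero at the start; "ft_torque": the same for the moment, N m; "width": opening from 0.0 (shut) to 1.0 (fully open); "gripper_force": force on a finger pad.
Only numpy, scipy, OpenCV 4.12 (cv2) and the standard library are available. Lean on these libraries where they do the work, as an engineer would, in place of code of your own. Each camera call takes 0.05 s, during which the arm holds its last target. There are 200 camera calls.

TASK

Put the cream bud vase upright into the yellow cup of the marking carousel and press it gently down until it snaps fully home; the cup is clamped somewhere along its slot, so feel for its mouth and do not force the vase. Then turn the carousel one click clockwise, seen from above, so that the vase stands in front of the blue marking head, and let go. Leave the other vases, the lantern, the carton and the plates as they are.

Things in the scene. Friction and masses are not known exactly. Their poses are not given: they have to be found in the camera images.
- vase: The cream bud vase to load, round, 100 mm tall, about 0.15 kg, loose and upright on the table. Origin: centre of its underside, z up. Foot 44 mm across, 8 mm high (1 mm bevel below); waist 38 mm at 11 to 18 mm; belly 52 mm at 34 to 42 mm; straight neck 23 mm across from 62 to 96 mm (grip here); 24 mm lip to 100 mm.
- deck_pocket (a point): Inner end mark of the loading pocket's slot on the rotating deck, 100 mm from its axis, level with the inner floor of the yellow cup; turns with the deck. +x points horizontally from here to the carousel's axis, z up. The cup is 56 mm outside, bore 46 mm, 22 mm deep. Two sprung balls in the bore, 14 mm above its floor, meet the foot after about 5 mm of entry; about 10 N snaps it under them.
- deck_slot (a point): 22 mm above deck_pocket, same axes: level with the cup's flat 5 mm wide rim. The cup is clamped in a radial slot along x: its true centre lies anywhere from 4 to 24 mm outward (along -x) of this point and is not measured; sideways it is exact. It does not give way. Over 30 N between vase and carousel is too much. Home, the foot stands on the cup's floor.
- deck_knob (a point): Centre of the black bar knob on the carousel's axis (turns with the deck): bar 60 mm long (along this point's x), 18 mm wide (along its y) and 34 mm high, this point 14 mm below its top (the bar reaches 20 mm below the point); a 48 mm round hub lies under it. Grip it across its 18 mm width.
- deck (a joint): Turn of the carousel's deck from its start, rad, growing clockwise seen from above. A sprung detent holds it at 0, 1.047 (one click, 60 degrees) and every further 60 degrees; from halfway (0.52) it pulls itself to the next click. It takes about 0.3 N m at most.
- carousel: The carousel's grey base (fixed), origin at the table on the axis. Deck: white disc of 310 mm, top at 45 mm. The yellow cup starts on the base's -x side. The blue marking head, 146 mm tall, stands outside the deck, 60 degrees clockwise of it, nozzle 172 mm from the axis. Clockwise from the yellow cup: three white cups with terracotta vases, two flat grey blanks, 60 degrees apart.
- done1: Terracotta vase, same shape as the cream one, already in the white cup at the marking head; rides with the deck. Origin: centre of its underside.
- done2: Terracotta vase in the next white cup clockwise; rides with the deck.
- done3: Terracotta vase in the third white cup clockwise; rides with the deck.
- brown_vase: Dark brown wooden vase, same shape as the cream one, standing on the table; leave it. Origin: centre of its underside.
- lantern: Black open tealight lantern, 80 mm across, 100 mm tall; leave it. Origin: centre of its underside.
- carton: Brown carton 160 x 240 x 70 mm; leave it. Origin: centre of its underside.
- plates: Stack of white plates, 190 mm across, 78 mm tall; leave it. Origin: centre of its underside.
There are look-alikes about, which are no part of the job. What is meant by the vase is not purple, and is the smaller of those in its own colour.

How it is judged:
On the way, in this order (a step that is already met when the one before it is completed fails the run):
1. the cream vase is snapped home, upright, in the yellow cup at the loading place (z of vase in the frame of deck_pocket between -0.004 and 0.0025 m and x of vase in the frame of deck_pocket between -0.028 and 0 m and y of vase in the frame of deck_pocket between -0.006 and 0.006 m and angle between vase's own z axis and vertical below 0.08 rad and value of joint deck between -0.2 and 0.2 rad), for 0.2 s.
2. the deck, with the vase home in its cup, is turned one click clockwise (value of joint deck between 0.96 and 1.14 rad and z of vase in the frame of deck_pocket below 0.0025 m), for 0.2 s.
At the end, for the whole second after the job is handed in: The cream vase rests upright (0.08 rad) in the yellow cup, foot within 2.5 mm of its floor, 0 to 28 mm outward of deck_pocket and within 6 mm sideways; the deck rests one click clockwise of its start (1.05 rad, within 0.07); the terracotta vases stand upright, down in their cups (value of joint deck between 0.98 and 1.12 rad and angular speed of vase below 0.1 rad/s and linear speed of vase below 0.02 m/s and z of vase in the frame of deck_pocket between -0.004 and 0.0025 m and x of vase in the frame of deck_pocket between -0.028 and 0 m and y of vase in the frame of deck_pocket between -0.006 and 0.006 m and angle between vase's own z axis and vertical below 0.08 rad and horizontal distance between each of done1, done2, done3 and deck_knob below 0.12 m and height (world z) of each of done1, done2, done3 below 0.054 m and angle between each of done1, done2, done3's own z axis and vertical below 0.1 rad); the robot touches nothing.
It fails at once if the vase is forced against the carousel with more than 30 N (contact force between vase and carousel above 30 N).
It fails at once if the carousel is turned clearly past one click, or backwards (value of joint deck above 1.5 rad or value of joint deck below -0.4 rad).
It fails at once if a terracotta vase is lifted out or tipped (height (world z) of any of done1, done2, done3 above 0.06 m or angle between any of done1, done2, done3's own z axis and vertical above 0.3 rad).
It fails at once if the brown vase, the lantern, the carton or the plates are moved by more than 20 mm or tipped (distance of any of brown_vase, lantern, carton, plates from where it was at the start of the episode above 0.02 m or angle between any of brown_vase, lantern's own z axis and vertical above 0.3 rad).
It also fails if it takes over 72 s, if anything falls off the work surface, if the arm or the gripper's body presses on something with over 40 N, if the wrist force passes 120 N, or if a joint passes its speed limit or range.

## Working session

There is one attempt and no reset: what is moved stays moved. The work goes in short steps, Python scripts to look and compute and a tool call to move; the robot and the scene stay as the last step left them, time stands still between calls to the robot, and variables do not carry over. Pictures are saved under pics/ and viewed, at most 10 in all, crops included, and the job is handed in when it is done.

Besides the shell and the picture viewer there is one more tool, called after ">>>" as name(argument=value, ...) on one line, values as JSON. carry_out: Moves the arm, as the interface text tells. Its arguments: {"type":"object","properties":{"claw":{"type":"array","items":{"type":"number"}},"delta_pos":{"type":"array","items":{"type":"array","items":{"type":"number"}}},"angular":{"type":"array","items":{"type":"array","items":{"type":"number"}}},"force":{"type":"number"}},"required":["claw","delta_pos","angular"]}

```bash
mkdir -p pics; ls; cat > h.py <<'E'
import numpy as np, cv2
from cell import arm
def ray(p,c):
    h,w=420,560
    u=np.array([[[c[0]*w,c[1]*h]]],float)
    n=cv2.undistortPoints(u,np.array(p['mtx'],float),np.array(p['dist'],float))[0,0]
    T=np.array(p['T']); d=T[:3,:3]@np.array([n[0],n[1],1]); return T[:3,3],d/np.linalg.norm(d)
def atz(p,c,z):
    o,d=ray(p,c); return o+d*(z-o[2])/d[2]
def tri(rs):
    A=sum(np.eye(3)-np.outer(d,d) for o,d in rs); b=sum((np.eye(3)-np.outer(d,d))@o for o,d in rs)
    x=np.linalg.solve(A,b); return x,[np.linalg.norm(np.cross(x-o,d)) for o,d in rs]
def proj(p,X):
    T=np.linalg.inv(np.array(p['T'])); r,_=cv2.Rodrigues(T[:3,:3])
    return cv2.projectPoints(np.array(X,float).reshape(-1,1,3),r,T[:3,3],np.array(p['mtx'],float),np.array(p['dist'],float))[0][:,0]
E
python3 - <<'E'
from h import *
np.set_printoptions(precision=4,suppress=True)
P={n:arm.get_image(n) for n in('scene','top')}
for n in P: cv2.imwrite(f'pics/{n}0.png',P[n]['frame'][...,::-1]); print(n,np.array(P[n]['T']),P[n]['mtx'])
print(arm.observe())
for l in 'vase deck_pocket deck_slot deck_knob carousel done1 brown_vase lantern carton plates'.split():
    for n in P:
        print(l,n,[(round(r['conf'],2),(np.array(r['centre'])*[560,420]).round(1).tolist()) for r in arm.place_of(l,P[n])[:7]])
E
```

```text
pics
scene [[ 0.0222  0.8571 -0.5147  1.1951]
 [ 0.9997 -0.0246  0.0022 -0.0072]
 [-0.0108 -0.5146 -0.8573  1.2013]
 [ 0.      0.      0.      1.    ]] [[384.197    0.     279.8831]
 [  0.     384.197  215.4462]
 [  0.       0.       1.    ]]
top [[ 0.009  -0.9938  0.1113  0.4287]
 [-0.9999 -0.0098 -0.0059  0.0207]
 [ 0.007  -0.1112 -0.9938  1.2144]
 [ 0.      0.      0.      1.    ]] [[419.7272   0.     274.0347]
 [  0.     419.7272 206.152 ]
 [  0.       0.       1.    ]]
{'clock': 0.1, 'joints': array([-1.4036,  0.4352,  0.025 ,  1.574 , -0.0116,  1.134 , -0.0751]), 'dq': array([-0.0007, -0.003 , -0.0031, -0.0016,  0.0026,  0.0009, -0.0014]), 'joint_efforts': array([  0.0038, -66.9122,   0.9884, -31.5143,  -0.0604,   0.0373,
         0.0001]), 'position': array([0.1665, 0.6019, 0.226 ]), 'ee_rot': array([-0.4227, -3.113 ,  0.0022]), 'force': array([ 0.1943,  0.0942, -0.9185]), 'ft_torque': array([-0.0137, -0.0071,  0.0037]), 'gripper_force': 0.0, 'width': 1.0015204328781437}
vase scene [(0.87, [169.4, 271.0]), (0.77, [160.6, 226.4]), (0.62, [196.4, 252.6])]
vase top [(0.91, [429.1
[... 197 characters left out ...]
(0.75, [271.1, 236.9])]
deck_knob scene [(0.87, [286.5, 220.0])]
deck_knob top [(0.65, [274.4, 200.4])]
carousel scene [(0.7, [284.2, 239.8])]
carousel top [(0.84, [273.1, 204.1])]
done1 scene [(0.8, [313.1, 218.6]), (0.77, [315.7, 247.2]), (0.49, [286.2, 261.3])]
done1 top [(0.85, [242.1, 177.1]), (0.84, [278.9, 161.4])]
brown_vase scene [(0.77, [191.1, 208.4]), (0.65, [286.8, 207.4])]
brown_vase top [(0.56, [393.0, 254.9])]
lantern scene [(0.82, [211.4, 287.2])]
lantern top [(0.73, [361.7, 146.7])]
carton scene [(0.63, [409.7, 251.2])]
carton top [(0.97, [128.4, 176.8])]
plates scene [(0.73, [400.6, 198.9]), (0.5, [408.4, 253.4])]
plates top [(0.67, [117.4, 255.3]), (0.58, [237.1, 219.3])]
```

View pics/scene0.png

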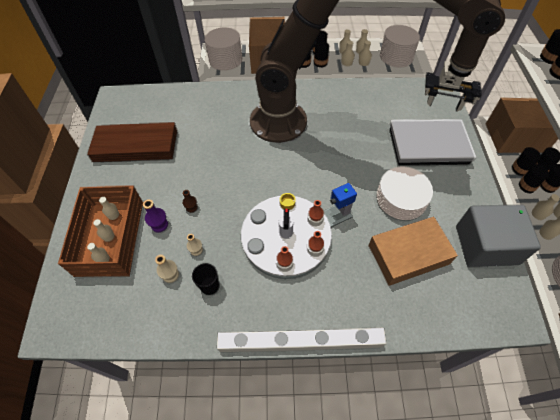

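View pics/top0.png

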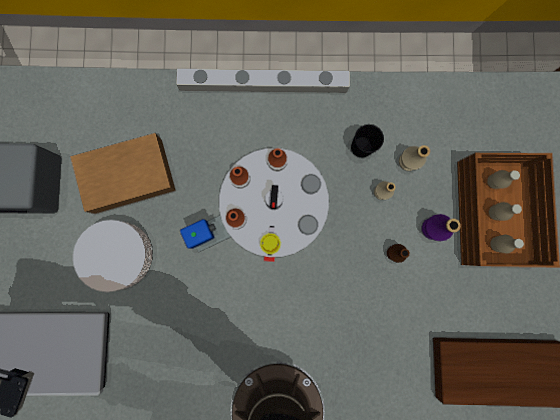

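Scene view: cream candidates are (166,267) large and (194,244) small; top view shows the same two at (413,157) and (384,189). The purple one is at (155,216)/(438,227), and the crate holds three greyish ones. The smaller cream vase, scene (194,244) / top (384,189), fits the description. I'll measure it and confirm it in a crop.

```bash
python3 - <<'E'
from h import *
np.set_printoptions(precision=4,suppress=True)
P={n:arm.get_image(n) for n in('scene','top')}
def both(l,near):
    rs=[]
    for n in P:
        R=arm.place_of(l,P[n]); 
        R=[r for r in R if np.linalg.norm(np.array(r['centre'])*[560,420]-near[n])<22]
        if R: rs.append(ray(P[n],R[0]['centre'])); print('  ',n,round(R[0]['conf'],2),np.round(np.array(R[0]['centre'])*[560,420],1),)
        else: print('   none',n)
    if len(rs)==2: print(l,*tri(rs))
both('vase',dict(scene=[195,250],top=[384,192]))
both('vase',dict(scene=[169,271],top=[406,162]))
for l,s,t in [('deck_pocket',(288,208),(270,236)),('deck_slot',(288,203),(271,237)),('deck_knob',(286,220),(274,200)),('carousel',(284,240),(273,204)),('brown_vase',(191,208),(393,254)),('lantern',(211,287),(362,147)),('plates',(400,199),(117,255))]:
    both(l,dict(scene=np.array(s),top=np.array(t)))
for l,pt in [('vase',(195,246)),]:
  for n,pt in(('scene',(194,244)),('top',(384,189))):
    for r in arm.trace(l,P[n]):
        ys,xs=np.where(r['region']); print(n,round(r['conf'],2),xs.min(),xs.max(),ys.min(),ys.max(),len(xs))
a=cv2.resize(P['scene']['frame'][180:300,140:240],(400,480),interpolation=cv2.INTER_CUBIC)
b=cv2.resize(P['top']['frame'][120:240,340:440],(400,480),interpolation=cv2.INTER_CUBIC)
cv2.imwrite('pics/crop1.png',np.hstack([a,b])[...,::-1])
c=cv2.resize(P['top']['frame'][140:265,205:335],(520,500),interpolation=cv2.INTER_CUBIC)
cv2.imwrite('pics/crop2.png',c[...,::-1])
E
```

```text
scene 0.56 [195.6 253.2]
   top 0.68 [378.6 193. ]
vase [ 0.6093 -0.3006 -0.0199] [np.float64(0.003973092074494809), np.float64(0.003973092074494834)]
   scene 0.74 [170.  273.5]
   top 0.57 [407.3 159.7]
vase [ 0.7014 -0.3724  0.0208] [np.float64(0.0020239046103904196), np.float64(0.0020239046103904712)]
   scene 0.63 [289.4 207.7]
   top 0.71 [269.4 235.3]
deck_pocket [0.4776 0.0279 0.0576] [np.float64(0.002039351918711554), np.float64(0.0020393519187115725)]
   scene 0.83 [292.  200.7]
   top 0.85 [276.  235.5]
deck_slot [0.4763 0.0232 0.1019] [np.float64(0.015097793991854453), np.float64(0.015097793991854435)]
   scene 0.75 [290.3 216.4]
   top 0.74 [275.5 197.7]
deck_knob [0.5698 0.0197 0.1533] [np.float64(0.00885472744548275), np.float64(0.00885472744548275)]
   scene 0.84 [283.7 239.5]
   top 0.66 [274.2 203.2]
carousel [0.5732 0.0101 0.0006] [np.float64(0.003046062869054754), np.float64(0.003046062869054749)]
   scene 0.72 [193.3 209.6]
   top 0.56 [394.7 255.8]
brown_vase [ 0.425 -0.335 -0.021] [np.float64(0.00474147678523832), np.float64(0.004741476785238127)]
   scene 0.75 [208.9 285.8]
   top 0.95 [357.8 147.2]
lantern [ 0.7413 -0.2378  0.005 ] [np.float64(0.006317561502710198), np.float64(0.006317561502710302)]
   none scene
   top 0.83 [120.8 255.4]
scene 0.82 187 201 235 254 221
scene 0.7 156 177 255 282 424
scene 0.65 143 167 200 232 526
top 0.82 421 460 214 240 776
top 0.73 374 394 182 199 287
top 0.57 398 429 145 170 577
```

View pics/crop1.png

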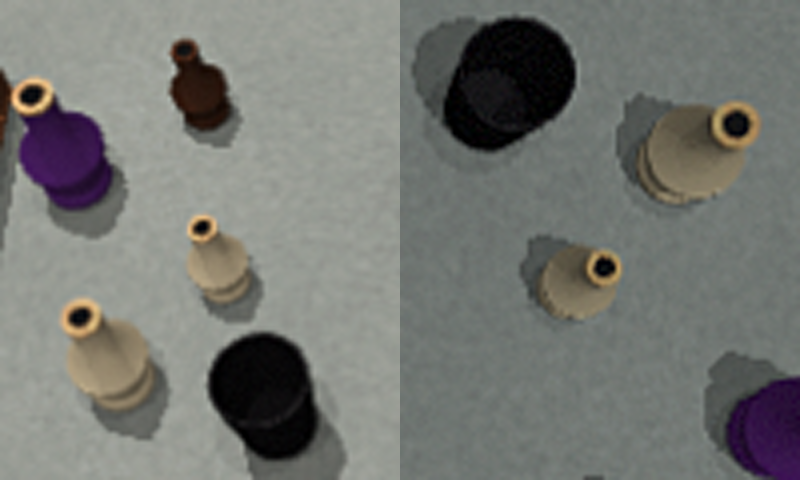

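View pics/crop2.png

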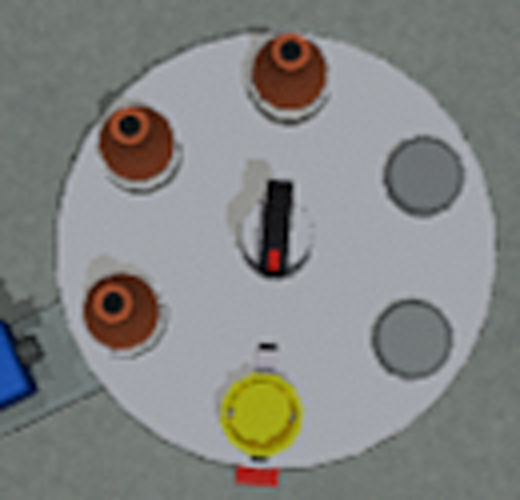

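The enlarged crop confirms it: the small cream vase has its mouth near scene (190.5,237) and top (391,187). The larger cream one and the purple one beside it are clearly bigger. The deck crop shows the yellow cup at top px (270,243), between its slot marks, and the knob bar near (274,197). Next I'll fit these precisely.

```bash
cat > fit.py <<'E'
from h import *
from scipy.optimize import least_squares
np.set_printoptions(precision=4,suppress=True)
P={n:arm.get_image(n) for n in('scene','top')}
def circ(c,r,z,n=72):
    t=np.linspace(0,2*np.pi,n,endpoint=False); return np.c_[c[0]+r*np.cos(t),c[1]+r*np.sin(t),np.full(n,z)]
def comp(m,near):
    n,l,s,c=cv2.connectedComponentsWithStats(m.astype(np.uint8)); k=1+np.argmin([np.linalg.norm(c[i]-near)-(s[i,4]>3)*0+(s[i,4]<=3)*99 for i in range(1,n)]); return l==k,c[k],s[k]
def fitring(p,mask,r,z,x0):
    H=cv2.convexHull(np.argwhere(mask)[:,::-1].astype(np.int32))
    m=np.zeros(mask.shape,np.uint8); cv2.fillConvexPoly(m,H,1)
    M=cv2.moments(m,True); c=np.array([M['m10'],M['m01']])/M['m00']
    def f(x):
        q=proj(p,circ(x,r,z)).astype(np.float32); Q=cv2.moments(q.reshape(-1,1,2)); return np.array([Q['m10'],Q['m01']])/Q['m00']-c
    s=least_squares(f,x0,x_scale=.1); Q=cv2.contourArea(proj(p,circ(s.x,r,z)).astype(np.float32)); return s.x,M['m00'],Q
for n,p in P.items():
    F=p['frame'].astype(int); hsv=cv2.cvtColor(p['frame'],cv2.COLOR_RGB2HSV)
    near=dict(scene=(286,236),top=(274,203))[n]
    w=((F.min(2)>dict(scene=170,top=140)[n])&(hsv[...,1]<40)).astype(np.uint8)
    k,c,s=comp(w,near); print(n,'disc',fitring(p,k,.155,.045,[.57,.02]),s)
    y=(hsv[...,0]>22)&(hsv[...,0]<36)&(hsv[...,1]>150)&(F.max(2)>70)
    k,c,s=comp(y,dict(scene=(288,202),top=(270,243))[n]); print(n,'cup',c,s,fitring(p,k,.028,.072,[.46,.02]))
    for nm,q in dict(mouth=dict(scene=(190.4,236.6),top=(390.6,186.6)),).items():
        q=np.array(q[n]); u0,v0=(q-4).astype(int); g=255-F[v0:v0+9,u0:u0+9].sum(2)/3; g=np.clip(g-150,0,None); vv,uu=np.mgrid[v0:v0+9,u0:u0+9]; print(n,nm,(g*uu).sum()/g.sum(),(g*vv).sum()/g.sum())
        p['m']=ray(p,((g*uu).sum()/g.sum()/560,(g*vv).sum()/g.sum()/420))
print('mouth',tri([P[n]['m'] for n in P]),[o+d*(.097-o[2])/d[2] for o,d in (P[n]['m'] for n in P)])
E
python3 fit.py
python3 - <<'E'
import cv2,numpy as np
s=cv2.imread('pics/scene0.png')[185:285,230:345]
cv2.imwrite('pics/crop3.png',cv2.resize(s,None,fx=5,fy=5,interpolation=cv2.INTER_CUBIC))
E
```

```text
scene disc (array([0.5691, 0.0136]), 5735.0, 5688.876651305123) [ 241  196   91   79 3779]
scene cup [287.1053 200.7293] [280 193  15  16 133] (array([0.4543, 0.0224]), 183.0, 166.71643617656082)
scene mouth 190.3476821192053 236.7214863870493
top disc (array([0.573 , 0.0149]), 9439.0, 9512.118076743092) [ 219  149  110  108 6822]
top cup [269.9615 243.2596] [260 233  20  21 312] (array([0.4556, 0.0243]), 334.0, 336.162143497495)
top mouth 389.77531877473257 186.3738824563975
mouth (array([ 0.6092, -0.2957,  0.1048]), [np.float64(0.001136623258267729), np.float64(0.0011366232582678934)]) [array([ 0.6048, -0.2989,  0.097 ]), array([ 0.6104, -0.2967,  0.097 ])]
```

View pics/crop3.png

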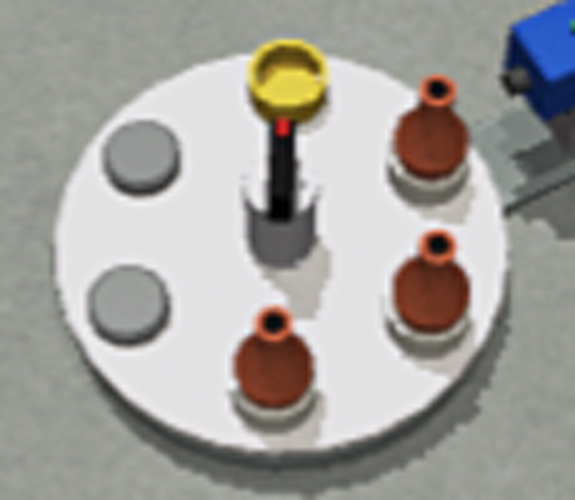

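Scene crop: the yellow cup is at (287,201). The knob bar on its tall hub runs from the red end (286.6,209) to (286,228.5), and the deck neighbours are clear.

```bash
python3 - <<'E'
from h import *
np.set_printoptions(precision=4,suppress=True)
P={n:arm.get_image(n) for n in('scene','top')}
def t(s,q): return tri([ray(P['scene'],np.array(s)/[560,420]),ray(P['top'],np.array(q)/[560,420])])
a=t((286.6,208.8),(272.9,207.2)); b=t((286,228.3),(274.6,184.9)); print(a,b,np.linalg.norm(a[0]-b[0]),(a[0]+b[0])/2)
ax=np.array([.571,.0145]); 
for z in (.12,.14,.16):
  for h in(.03,-.03):
    e=[np.r_[ax+h*np.array([-.997,.077]),z]]
    print(z,h,proj(P['scene'],e),proj(P['top'],e))
# done2 mouth opposite check of heights ; terracotta mouths
s=[(437,88),(437,244),(273,322)]; q=[(113,303),(130,125),(290,50)]
for i,j in zip(s,q): print('done mouth',t((230+i[0]/5,185+i[1]/5),(205+j[0]/4,140+j[1]/4)))
from scipy.spatial.transform import Rotation as R
o=arm.observe(); print(R.from_rotvec(o['ee_rot']).as_matrix(),o['position'],o['clock'])
E
```

```text
(array([0.5443, 0.0174, 0.1577]), [np.float64(0.00011787055847602723), np.float64(0.00011787055847602445)]) (array([0.6047, 0.0136, 0.1381]), [np.float64(0.00023286356126713927), np.float64(0.00023286356126713838)]) 0.06361132703853022 [0.5745 0.0155 0.1479]
0.12 0.03 [[286.3066 214.0335]] [[273.0067 209.9958]]
0.12 -0.03 [[285.4413 230.0076]] [[274.97   187.4443]]
0.14 0.03 [[286.3283 210.842 ]] [[273.0419 209.2024]]
0.14 -0.03 [[285.4516 226.9615]] [[275.0409 186.2431]]
0.16 0.03 [[286.3504 207.5617]] [[273.0784 208.3792]]
0.16 -0.03 [[285.4622 223.8278]] [[275.1145 184.9971]]
done mouth (array([0.5219, 0.1177, 0.155 ]), [np.float64(0.0003456647147225508), np.float64(0.0003456647147225341)])
done mouth (array([0.6364, 0.1093, 0.1551]), [np.float64(0.000511682265652068), np.float64(0.0005116822656520934)])
done mouth (array([0.6866, 0.0069, 0.1545]), [np.float64(0.0001598737630757505), np.float64(0.00015987376307574904)])
[[-0.9638  0.2667  0.    ]
 [ 0.2667  0.9638 -0.    ]
 [-0.     -0.     -1.    ]] [0.1666 0.6024 0.2267] 2.4
```

>>> carry_out(claw=[6,6,6,6,6,6,6,6,6,6,6,6,6,6,6,6,6,6,6,6], delta_pos=[[-2,-2.2,0],[-3.3,-3.7,0],[-3.3,-3.7,0],[-3.3,-3.7,0],[-3.3,-3.7,0],[-3.3,-3.7,0],[-3.3,-3.7,0],[-3.3,-3.7,0],[-3.3,-3.7,0],[-3.3,-3.7,0],[-3.3,-3.7,0],[-3.3,-3.7,0],[-3.3,-3.7,0],[-3.3,-3.7,0],[-3.3,-3.7,0],[-3.3,-3.7,0],[-3.3,-3.7,0],[-3.3,-3.7,0],[-2,-2.2,0],[0,0,0]], angular=[[0,0,0],[0,0,0],[0,0,0],[0,0,0],[0,0,0],[0,0,0],[0,0,0],[0,0,0],[0,0,0],[0,0,0],[0,0,0],[0,0,0],[0,0,0],[0,0,0],[0,0,0],[0,0,0],[0,0,0],[0,0,0],[0,0,0],[0,0,0]], force=15)

```text
clock: 4.4
position: [0.567, -0.2117, 0.2266]
ee_rot: [0.431, 3.111, -0.005]
force: [0.7, -0.3, -0.0]
width: 0.651
gripper_force: 0.0
```

>>> carry_out(claw=[6,6,6,6,6,6,6,6], delta_pos=[[-3.2,-3.6,0],[-3.1,-3.5,0],[0,0,0],[0,0,4.5],[0,0,4.5],[0,0,4.0],[0,0,3.2],[0,0,0]], angular=[[0,0,0],[0,0,0],[0,0,0],[0,0,0],[0,0,0],[0,0,0],[0,0,0],[0,0,0]])

```text
clock: 5.2
position: [0.6054, -0.2887, 0.0602]
ee_rot: [-0.42, -3.105, -0.005]
force: [0.1, 1.0, -1.0]
width: 0.653
gripper_force: 0.0
```

```bash
python3 - <<'E'
from h import *
o=arm.observe(); print(o['position'],o['clock'],o['force'],o['ee_rot'])
P={n:arm.get_image(n) for n in('scene','top')}
a=cv2.resize(P['scene']['frame'][190:290,140:240],(400,400),interpolation=cv2.INTER_CUBIC)
b=cv2.resize(P['top']['frame'][140:240,335:435],(400,400),interpolation=cv2.INTER_CUBIC)
cv2.imwrite('pics/crop4.png',np.hstack([a,b])[...,::-1])
E
```

```text
[ 0.60542415 -0.28866544  0.06021055] 5.2 [ 0.0801517   1.00583143 -1.00391685] [-0.42008607 -3.10544279 -0.00462135]
```

View pics/crop4.png

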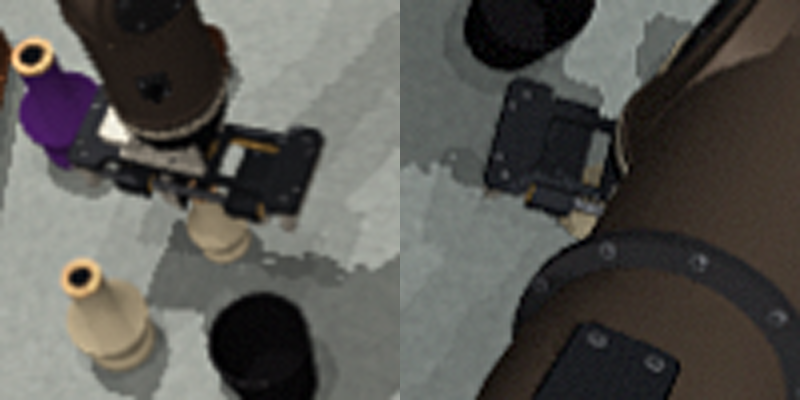

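>>> carry_out(claw=[6,6,3,1,1,1,1,1], delta_pos=[[-0.6,-0.7,-0.3],[0,0,0],[0,0,0],[0,0,0],[0,0,0],[0,0,0],[0,0,0],[0,0,0]], angular=[[0,0,0],[0,0,0],[0,0,0],[0,0,0],[0,0,0],[0,0,0],[0,0,0],[0,0,0]], force=30)

```text
clock: 6.1
position: [0.6121, -0.2999, 0.0676]
ee_rot: [-0.422, -3.113, -0.0]
force: [-0.3, 0.8, -0.3]
width: 0.247
gripper_force: 30.0
```

>>> carry_out(claw=[1,1,1,1,1,1,1,1,1,1,1,1,1,1], delta_pos=[[0,0,-3.5],[0,0,-5],[0,0,-4.5],[2.9,3.3,0],[3,3.4,0],[3,3.4,0],[3,3.4,0],[3,3.4,0],[3,3.4,0],[3,3.4,0],[1.5,1.7,0],[1.4,1.6,0],[0,0,0],[0,0,0]], angular=[[0,0,0],[0,0,0],[0,0,0],[0,0,0],[0,0,0],[0,0,0],[0,0,0],[0,0,0],[0,0,0],[0,0,0],[0,0,0],[0,0,0],[0,0,0],[0,0,0]])

```text
clock: 7.5
position: [0.4546, 0.0237, 0.1978]
ee_rot: [0.421, 3.113, 0.0]
force: [-0.1, 0.9, -1.9]
width: 0.243
gripper_force: 30.0
```

>>> carry_out(claw=[1,1,1,1,1,1,1,1,1,1,1,1], delta_pos=[[0,0,0],[0,0,0],[0,0,0],[0,0,0],[0,0,0],[0,0,0],[0,0,0],[0,0,0],[0,0,0],[0,0,0],[0,0,0],[0,0,0]], angular=[[0,0,0.14],[0,0,0.14],[0,0,0.14],[0,0,0.14],[0,0,0.14],[0,0,0.14],[0,0,0.14],[0,0,0.14],[0,0,0.14],[0,0,0.11],[0,0,0],[0,0,0]])

```text
clock: 8.7
position: [0.455, 0.0229, 0.1977]
ee_rot: [2.294, 2.146, -0.0]
force: [0.1, 0.8, -1.5]
width: 0.245
gripper_force: 30.0
```

```bash
python3 - <<'E'
from h import *
np.set_printoptions(precision=4,suppress=True)
from scipy.spatial.transform import Rotation as R
o=arm.observe(); print(o['position'],o['clock'],o['force'],o['joints']); M=R.from_rotvec(o['ee_rot']).as_matrix();print(M)
P={n:arm.get_image(n) for n in('scene','top')}
for n in P:
  for r in arm.trace('vase',P[n])[:5]:
    ys,xs=np.where(r['region']); print(n,round(r['conf'],2),xs.min(),xs.max(),ys.min(),ys.max(),len(xs))
b=np.r_[o['position'][:2],o['position'][2]-.0676]
for n in P: print(n,'expect foot,belly',proj(P[n],[b,b+[0,0,.038]]))
a=cv2.resize(P['scene']['frame'][140:260,230:350],(480,480),interpolation=cv2.INTER_CUBIC)
cv2.imwrite('pics/crop5.png',a[...,::-1]); cv2.imwrite('pics/s5.png',P['scene']['frame'][...,::-1])
E
```

```text
[0.455  0.0229 0.1977] 8.7 [ 0.0633  0.8398 -1.4589] [-0.7871  0.2119  0.7443  2.0499 -0.1765  0.9421 -0.0164]
[[ 0.0668  0.9978  0.0001]
 [ 0.9978 -0.0668 -0.0005]
 [-0.0005  0.0001 -1.    ]]
scene 0.66 143 167 199 232 561
scene 0.56 156 178 255 282 430
scene 0.4 283 293 189 195 59
top 0.93 399 430 145 170 581
top 0.75 421 459 215 240 755
scene expect foot,belly [[287.3159 190.6719]
 [287.3807 184.1135]]
top expect foot,belly [[270.364  242.8687]
 [270.3376 242.4968]]
```

View pics/crop5.png

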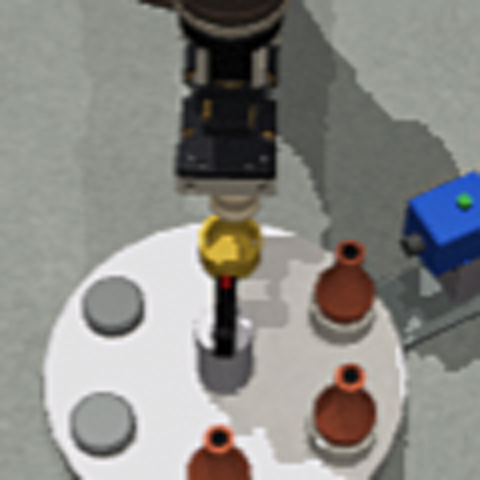

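The crop shows the vase foot centred near scene px (288.3,191), about 1 px right of the cup centre at (287.3,201). I'll quantify that offset.

```bash
python3 - <<'E'
from h import *
np.set_printoptions(precision=4,suppress=True)
F=cv2.imread('pics/s5.png')[...,::-1].astype(int); p=arm.get_image('scene')
print(F[186:197,278:300].sum(2)//3); print((F[186:197,278:300,0]-F[186:197,278:300,2]))
b=np.array([.455,.0229,.1301])
for y in (0,.002,.004): print(y,proj(p,[b+[0,y-.022,.004],b+[0,y+.022,.004],b+[0,y-.026,.038],b+[0,y+.026,.038],b+[.022,y,0]]))
E
```

```text
[[ 71  88  96  96  97  97  98  96  98  98  96  99  98  97  97  97  78  60
   71  89 104 129]
 [ 99  94  92  95  94  92  95  94  93  94  93  92  93  94  94  93  78  75
   87  91 100 126]
 [120 112 112 114 104  93  94  96  97  97  96  98  97  97  96  92  95 101
  100  95 101 123]
 [160 156 156 158 129  92  90 108 120 123 124 127 124 117 102  90 103 124
  129 130 135 137]
 [156 157 156 155 131 101  82  82  93 100 104 103 100  89  80  84 108 131
  140 143 144 145]
 [151 153 159 157 126 106  94  81  80  82  81  81  81  81  90 107 109 124
  139 140 141 140]
 [150 155 156 157 135 114 115 109  97  89  89  86  91 104 120 115 117 135
  140 138 137 139]
 [146 151 150 155 157 131 111 122 127 127 123 121 128 130 118 116 133 146
  144 141 140 141]
 [138 140 140 146 155 147 115  97 107 120 127 123 117 103 101 126 141 141
  139 136 138 141]
 [155 155 161 166 136  91  66  66  75  84  88  84  78  72  84 110 132 141
  141 137 137 137]
 [234 233 209 160 100  60  59  62  65  65  65  63  61  60  69  87 123 174
  189 173 153 146]]
[[  9  15  15  15  15  16  16  15  14  15  16  15  17  15  17  15  11   6
  
[... 579 characters left out ...]
3   1  -1  -1   8  41  47  35  36  36  36  35  37  38  36  20   4   2
    2   4   4   4]
 [  3   1   2  39 109 150  99  37  32  35  35  34  34  32  40  18   1   1
    4   3   5   3]
 [  1  -1  37 118 139 105  77  64  56  47  43  50  54  68  95  74  24   2
    1   4   5   4]
 [ -5  -3  60 132 111  72  71  74  76  74  73  74  72  73  87  99  69  16
    2   3   3   5]]
0 [[280.8195 190.1688]
 [293.852  189.8531]
 [279.5173 184.3184]
 [295.2703 183.9385]
 [287.5421 196.0865]]
0.002 [[281.412  190.1543]
 [294.4442 189.8389]
 [280.1234 184.3037]
 [295.876  183.9241]
 [288.1383 196.072 ]]
0.004 [[282.0045 190.1399]
 [295.0364 189.8247]
 [280.7294 184.2889]
 [296.4816 183.9097]
 [288.7344 196.0575]]
```

>>> carry_out(claw=[1,1,1,1,1], delta_pos=[[-0.3,0,2],[0,0,2],[0,0,1],[0,0,0.3],[0,0,0]], angular=[[0,0,0],[0,0,0],[0,0,0],[0,0,0],[0,0,0]])

```text
clock: 9.45
position: [0.4546, 0.0205, 0.1448]
ee_rot: [-2.297, -2.143, 0.001]
force: [-0.3, 0.2, -2.1]
width: 0.244
gripper_force: 30.0
```

>>> carry_out(claw=[1,1,1,1,1], delta_pos=[[0,0,0.1],[0,0,0.1],[0,0,0.1],[0,0,0.1],[0,0,0]], angular=[[0,0,0],[0,0,0],[0,0,0],[0,0,0],[0,0,0]])

```text
clock: 9.95
position: [0.4545, 0.0207, 0.1407]
ee_rot: [-2.297, -2.143, -0.0]
force: [-0.4, -0.0, -1.9]
width: 0.247
gripper_force: 30.0
```

>>> carry_out(claw=[1,1,1,1], delta_pos=[[0,0,0.1],[0,0,0.1],[0,0,0.1],[0,0,0]], angular=[[0,0,0],[0,0,0],[0,0,0],[0,0,0]])

```text
clock: 10.35
position: [0.4549, 0.0205, 0.1384]
ee_rot: [-2.297, -2.143, -0.001]
force: [-3.8, -0.2, 12.4]
width: 0.245
gripper_force: 30.0
```

```bash
python3 - <<'E'
from h import *
o=arm.observe(); print(o['position'],o['force'],o['ft_torque'])
E
```

```text
[0.45487713 0.02051358 0.13840538] [-3.83626465 -0.21750284 12.36930216] [-0.04701432  0.90306624  0.01324959]
```

>>> carry_out(claw=[1,1,1], delta_pos=[[0,-0.1,-0.05],[0,-0.1,0],[0,0,0]], angular=[[0,0,0],[0,0,0],[0,0,0]])

```text
clock: 10.65
position: [0.4524, 0.0208, 0.1382]
ee_rot: [-2.297, -2.143, -0.0]
force: [-0.1, -0.4, -2.0]
width: 0.245
gripper_force: 30.0
```

```bash
python3 - <<'E'
from h import *
o=arm.observe(); print(o['position'],o['force'],o['ft_torque'])
E
```

```text
[0.45242162 0.02076862 0.13819814] [-0.13211451 -0.40633066 -1.97991339] [-0.23524415 -0.04177339 -0.02280258]
```

>>> carry_out(claw=[1,1,1,1], delta_pos=[[0,0,0.1],[0,0,0.1],[0,0,0.1],[0,0,0]], angular=[[0,0,0],[0,0,0],[0,0,0],[0,0,0]])

```text
clock: 11.05
position: [0.4523, 0.0207, 0.1349]
ee_rot: [-2.297, -2.143, 0.001]
force: [0.7, -0.6, -1.0]
width: 0.245
gripper_force: 30.0
```

>>> carry_out(claw=[1,1,1,1], delta_pos=[[0,0,0.1],[0,0,0.1],[0,0,0.1],[0,0,0]], angular=[[0,0,0],[0,0,0],[0,0,0],[0,0,0]])

```text
clock: 11.45
position: [0.4529, 0.0205, 0.1324]
ee_rot: [2.297, 2.143, 0.001]
force: [-1.2, -2.8, 4.7]
width: 0.245
gripper_force: 30.0
```

>>> carry_out(claw=[1,1,1], delta_pos=[[0,0,0.1],[0,0,0.1],[0,0,0]], angular=[[0,0,0],[0,0,0],[0,0,0]])

```text
clock: 11.75
position: [0.4531, 0.0207, 0.1305]
ee_rot: [2.296, 2.143, 0.002]
force: [0.8, -1.5, 4.9]
width: 0.245
gripper_force: 30.0
```

>>> carry_out(claw=[1,1,1], delta_pos=[[-0.05,0,0.1],[0,0,0.1],[0,0,0]], angular=[[0,0,0],[0,0,0],[0,0,0]])

```text
clock: 12.05
position: [0.4529, 0.0203, 0.1282]
ee_rot: [2.296, 2.143, 0.001]
force: [1.7, -0.7, -3.9]
width: 0.248
gripper_force: 30.0
```

>>> carry_out(claw=[1,1,1], delta_pos=[[0,0,0.1],[0,0,0.05],[0,0,0]], angular=[[0,0,0],[0,0,0],[0,0,0]])

```text
clock: 12.35
position: [0.4528, 0.0202, 0.1267]
ee_rot: [2.297, 2.143, 0.0]
force: [2.5, -2.1, 0.8]
width: 0.247
gripper_force: 30.0
```

>>> carry_out(claw=[1,1,1,1], delta_pos=[[0,0,0.1],[0,0,0.1],[0,0,0.1],[0,0,0]], angular=[[0,0,0],[0,0,0],[0,0,0],[0,0,0]])

```text
clock: 12.75
position: [0.452, 0.0203, 0.1231]
ee_rot: [-2.297, -2.143, 0.001]
force: [3.8, -0.5, -11.1]
width: 0.246
gripper_force: 30.0
```

>>> carry_out(claw=[1,1,1,1], delta_pos=[[0,0,0.1],[0,0,0.1],[0,0,0.1],[0,0,0]], angular=[[0,0,0],[0,0,0],[0,0,0],[0,0,0]])

```text
clock: 13.15
position: [0.4517, 0.0203, 0.1203]
ee_rot: [-2.296, -2.143, 0.002]
force: [0.4, -1.2, -4.7]
width: 0.247
gripper_force: 30.0
```

>>> carry_out(claw=[1,1,1,1], delta_pos=[[0,0,0.1],[0,0,0.1],[0,0,0],[0,0,0]], angular=[[0,0,0],[0,0,0],[0,0,0],[0,0,0]])

```text
clock: 13.55
position: [0.4525, 0.0204, 0.1187]
ee_rot: [-2.297, -2.143, -0.0]
force: [-0.7, 0.2, -2.4]
width: 0.248
gripper_force: 30.0
```

>>> carry_out(claw=[1,1,1,1], delta_pos=[[0,0,0.1],[0,0,0.05],[0,0,0],[0,0,0]], angular=[[0,0,0],[0,0,0],[0,0,0],[0,0,0]])

```text
clock: 13.95
position: [0.4526, 0.0203, 0.1174]
ee_rot: [2.297, 2.143, 0.0]
force: [-0.8, -0.5, 3.9]
width: 0.249
gripper_force: 30.0
```

>>> carry_out(claw=[1,1,1], delta_pos=[[0,0,0.05],[0,0,0],[0,0,0]], angular=[[0,0,0],[0,0,0],[0,0,0]])

```text
clock: 14.25
position: [0.4528, 0.0202, 0.1173]
ee_rot: [-2.297, -2.143, -0.001]
force: [-3.3, -0.1, 10.2]
width: 0.25
gripper_force: 30.0
```

>>> carry_out(claw=[1,2.6,3.5,4.5,5,5,5,5,5], delta_pos=[[0,0,-0.06],[0,0,0],[0,0,0],[0,0,0],[0,0,0],[0,0,-2],[0,0,-4],[0,0,-5],[0,0,0]], angular=[[0,0,0],[0,0,0],[0,0,0],[0,0,0],[0,0,0],[0,0,0],[0,0,0],[0,0,0],[0,0,0]])

```text
clock: 15.15
position: [0.4558, 0.02, 0.2324]
ee_rot: [2.295, 2.14, 0.012]
force: [0.1, -0.5, -1.2]
width: 0.547
gripper_force: 0.0
```

>>> carry_out(claw=[5,5,5,5,5,5,5,5,5,5,5,5,5], delta_pos=[[0,0,0],[0,0,0],[0,0,0],[0,0,0],[0,0,0],[0,0,0],[0,0,0],[0,0,0],[0,0,0],[0,0,0],[0,0,0],[0,0,0],[0,0,0]], angular=[[0,0,-0.14],[0,0,-0.14],[0,0,-0.14],[0,0,-0.14],[0,0,-0.14],[0,0,-0.14],[0,0,-0.14],[0,0,-0.14],[0,0,-0.14],[0,0,-0.14],[0,0,-0.14],[0,0,-0.03],[0,0,0]])

```text
clock: 16.45
position: [0.4524, 0.0202, 0.2272]
ee_rot: [-0.114, -3.139, -0.0]
force: [0.5, -0.4, -0.0]
width: 0.544
gripper_force: 0.0
```

```bash
python3 - <<'E'
from h import *
np.set_printoptions(precision=4,suppress=True)
from scipy.spatial.transform import Rotation as R
o=arm.observe(); print(o['position'],o['clock'],o['joints']); M=R.from_rotvec(o['ee_rot']).as_matrix();print(M)
p=arm.get_image('scene')
a=cv2.resize(p['frame'][140:260,230:350],(480,480),interpolation=cv2.INTER_CUBIC)
cv2.imwrite('pics/crop6.png',a[...,::-1])
ax=np.array([.5715,.0145,0])
print('knob delta in tool', (ax-o['position'])@M, 'home vase foot/mouth px', proj(p,[[.4525,.0235,.05],[.4525,.0235,.15]]))
E
```

```text
[0.4524 0.0202 0.2272] 16.45 [-0.6306  0.1503  0.5398  2.0033 -0.091   1.0112  1.451 ]
[[-0.9974  0.0724 -0.0002]
 [ 0.0724  0.9974  0.0001]
 [ 0.0003  0.0001 -1.    ]]
knob delta in tool [-0.1193  0.003   0.2271] home vase foot/mouth px [[287.3471 202.9025]
 [287.5188 186.6755]]
```

View pics/crop6.png

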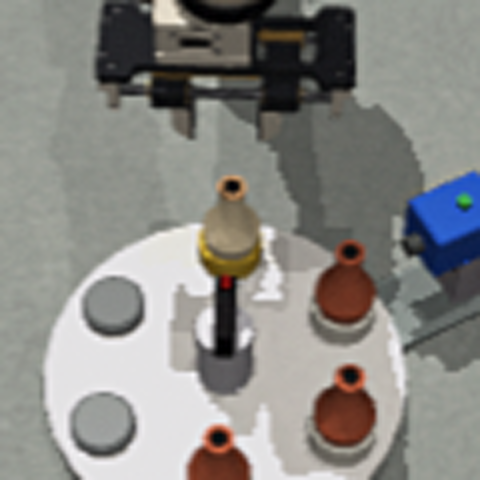

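The vase stands upright in the yellow cup, with its mouth at scene (287.7,186.4) against an expected (287.5,186.7). Next is the knob.

>>> carry_out(claw=[5,5,5,5,5,5,5,5], delta_pos=[[-3.9,0.1,0],[-4,0.1,0],[-4,0.1,0],[0,0,0],[0,0,4],[0,0,3],[0,0,2],[0,0,0]], angular=[[0,0,0],[0,0,0],[0,0,0],[0,0,0],[0,0,0],[0,0,0],[0,0,0],[0,0,0]])

```text
clock: 17.3
position: [0.5691, 0.015, 0.1347]
ee_rot: [-0.113, -3.134, 0.002]
force: [-0.4, -0.3, 0.2]
width: 0.543
gripper_force: 0.0
```

>>> carry_out(claw=[5,5,5], delta_pos=[[0,0,0.7],[0,0,0.6],[0,0,0]], angular=[[0,0,0],[0,0,0],[0,0,0]])

```text
clock: 17.6
position: [0.5715, 0.0151, 0.1245]
ee_rot: [0.11, 3.139, 0.0]
force: [-1.1, 0.3, -0.3]
width: 0.547
gripper_force: 0.0
```

>>> carry_out(claw=[1,1,1,1,1,1], delta_pos=[[0,0,0],[0,0,0],[0,0,0],[0,0,0],[0,0,0],[0,0,0]], angular=[[0,0,0],[0,0,0],[0,0,0],[0,0,0],[0,0,0],[0,0,0]], force=15)

```text
clock: 18.2
position: [0.5716, 0.0155, 0.1245]
ee_rot: [0.109, 3.139, 0.001]
force: [0.1, 1.9, 2.2]
width: 0.195
gripper_force: 15.0
```

```bash
python3 - <<'E'
from h import *
o=arm.observe(); print(o['position'],o['clock'],o['joints'],o['force'],o['ft_torque'],o['width']*92)
E
```

```text
[0.57156228 0.01553137 0.12451313] 18.2 [-0.47413183  0.48424127  0.49807062  1.85606378 -0.29511401  0.87417528
  1.66829033] [0.13987513 1.90883487 2.17801207] [ 0.50690406  0.06178005 -0.12252081] 17.984171497844244
```

>>> carry_out(claw=[1,1,1,1,1,1,1], delta_pos=[[0,0,0],[0,0,0],[0,0,0],[0,0,0],[0,0,0],[0,0,0],[0,0,0]], angular=[[0,0,0],[0,0,0.06],[0,0,0.08],[0,0,0.08],[0,0,0.08],[0,0,0.08],[0,0,0]], force=25)

```text
clock: 18.9
position: [0.5713, 0.0154, 0.1245]
ee_rot: [-0.703, -3.062, -0.0]
force: [-2.5, 3.2, 4.8]
width: 0.202
gripper_force: 24.0
```

```bash
python3 - <<'E'
from h import *
o=arm.observe(); print(o['position'],o['clock'],o['joints'],o['force'],o['ft_torque'],o['width']*92,o['ee_rot'])
E
```

```text
[0.57134517 0.01542148 0.12453851] 18.9 [-0.5444898   0.50328626  0.60358069  1.86172515 -0.36112049  0.88734489
  1.35268912] [-2.52606729  3.18302022  4.84091762] [0.54190416 0.34977344 0.10039494] 18.54695166050999 [-7.02534933e-01 -3.06176703e+00 -2.59668753e-04]
```

>>> carry_out(claw=[1,1,1,1,1,1,1,1,1,1,1,1], delta_pos=[[0,0,0],[0,0,0],[0,0,0],[0,0,0],[0,0,0],[0,0,0],[0,0,0],[0,0,0],[0,0,0],[0,0,0],[0,0,0],[0,0,0]], angular=[[0,0,0.08],[0,0,0.08],[0,0,0.08],[0,0,0.08],[0,0,0.08],[0,0,0.08],[0,0,0.08],[0,0,0.07],[0,0,0.04],[0,0,0],[0,0,0],[0,0,0]])

```text
clock: 20.1
position: [0.5714, 0.015, 0.1246]
ee_rot: [-1.668, -2.662, -0.0]
force: [-2.4, 1.0, 4.7]
width: 0.207
gripper_force: 23.7
```

```bash
python3 - <<'E'
from h import *
o=arm.observe(); print(o['position'],o['clock'],o['force'],o['ft_torque'],o['width']*92,o['ee_rot'])
E
```

```text
[0.57137766 0.01497992 0.12456362] 20.1 [-2.42882936  1.01886384  4.71735873] [0.20937016 0.3102424  0.15193911] 19.044378333798466 [-1.66783988e+00 -2.66217095e+00 -2.34379042e-04]
```

>>> carry_out(claw=[2.5,3.5,5,5,5,5,5,5,5,5], delta_pos=[[0,0,0],[0,0,0],[0,0,0],[0,0,0],[0,0,-3],[0,0,-4],[0,0,-4],[0,0,-4],[0,0,-2],[0,0,0]], angular=[[0,0,0],[0,0,0],[0,0,0],[0,0,0],[0,0,0],[0,0,0],[0,0,0],[0,0,0],[0,0,0],[0,0,0]])

```text
clock: 21.1
position: [0.573, 0.0145, 0.2973]
ee_rot: [1.667, 2.658, 0.005]
force: [0.5, -0.7, 0.3]
width: 0.542
gripper_force: 0.0
```

```bash
python3 - <<'E'
from h import *
o=arm.observe(); print(o['position'],o['clock'])
p=arm.get_image('scene')
cv2.imwrite('pics/crop7.png',cv2.resize(p['frame'][140:290,220:370],(600,600),interpolation=cv2.INTER_CUBIC)[...,::-1])
# expected cream vase after turn of 1.047 clockwise
ax=np.array([.5715,.0145]);r=np.array([.4525,.0235])-ax
for a in(.95,1.047,1.14):
    c,s=np.cos(-a),np.sin(-a);q=ax+np.array([[c,-s],[s,c]])@r; print(a,proj(p,[np.r_[q,.15],np.r_[q,.072]]))
for n in('vase','done1'): print(n,[(round(x['conf'],2),np.round(np.array(x['centre'])*[560,420],1)) for x in arm.look_for(n,p)])
E
```

```text
[0.57295769 0.01445863 0.29734371] 21.1
0.95 [[316.53768061 200.2919302 ]
 [314.93488374 212.71882197]]
1.047 [[318.4526962  202.86619448]
 [316.74542339 215.21161456]]
1.14 [[320.02203148 205.48070787]
 [318.22685433 217.74206497]]
vase [(0.86, array([166.7, 271.5])), (0.64, array([155.1, 218.9])), (0.49, array([316.6, 213.9])), (0.49, array([283.8, 233. ]))]
done1 [(0.72, array([284.1, 256.1])), (0.67, array([315.3, 238.9]))]
```

View pics/crop7.png

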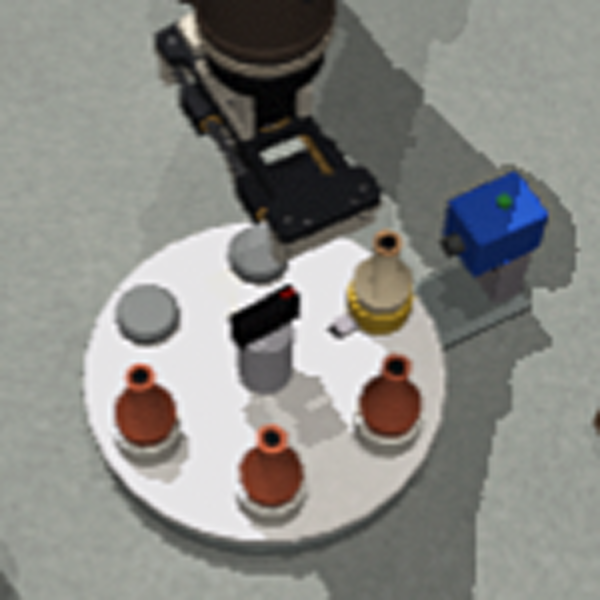

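The cream vase is now beside the blue head, mouth at scene (316.6,200). That looks slightly short of a full click, so I'll measure the deck angle numerically.

```bash
cat > ang.py <<'E'
from h import *
from scipy.optimize import least_squares
p=arm.get_image('scene'); F0=cv2.imread('pics/scene0.png')[...,::-1].astype(float); F1=p['frame'].astype(float)
def mouth(F,q):
    u,v=np.round(q).astype(int); 
    for _ in range(3):
        g=F[v-3:v+4,u-3:u+4].sum(2)/3; g=np.clip(75-g,0,None); vv,uu=np.mgrid[v-3:v+4,u-3:u+4]; c=np.array([(g*uu).sum(),(g*vv).sum()])/g.sum(); u,v=np.round(c).astype(int)
    return c
m0=[mouth(F0,q) for q in((317,202.2),(317,233.4),(284.2,249))]
m1=[mouth(F1,q) for q in((318.9,231.4),(287.5,249.3),(254.5,233.7))]
ax=np.array([.5715,.0145])
for z in(.146,.150):
  A=[]
  for a,b in zip(m0,m1):
    A0=atz(p,a/[560,420],z)[:2]-ax; B0=atz(p,b/[560,420],z)[:2]-ax
    A.append(((np.arctan2(A0[1],A0[0])-np.arctan2(B0[1],B0[0]))%(2*np.pi),np.linalg.norm(A0),np.linalg.norm(B0)))
  print(z,np.round(A,3))
print(np.round(m0,2).tolist(),np.round(m1,2).tolist(),arm.observe()['clock'])
E
python3 ang.py
```

```text
0.146 [[0.976 0.118 0.113]
 [1.005 0.112 0.111]
 [0.988 0.111 0.113]]
0.15 [[0.977 0.117 0.113]
 [0.988 0.113 0.112]
 [0.971 0.112 0.114]]
[[317.13, 202.35], [317.24, 233.45], [284.33, 249.2]] [[318.35, 231.45], [287.57, 249.19], [254.8, 233.97]] 21.3
```

The deck is at about 0.98 rad, short of the click. I'll regrip with a little extra turn.

>>> carry_out(claw=[5,5,5,5,5,5,5,1,1,1,1,1,1], delta_pos=[[0,0,4],[0,0,4.5],[0,0,4],[0,0,3],[0,0,1.5],[0,0,0.4],[0,0,0],[0,0,0],[0,0,0],[0,0,0],[0,0,0],[0,0,0],[0,0,0]], angular=[[0,0,0],[0,0,0],[0,0,0],[0,0,0],[0,0,0],[0,0,0],[0,0,0],[0,0,0],[0,0,0],[0,0,0],[0,0,0],[0,0,0],[0,0,0]], force=30)

```text
clock: 22.6
position: [0.5714, 0.015, 0.1207]
ee_rot: [-1.668, -2.662, -0.001]
force: [-2.4, -0.6, 7.7]
width: 0.202
gripper_force: 28.6
```

```bash
python3 - <<'E'
from h import *
o=arm.observe(); print(o['position'],o['clock'],o['force'],o['ft_torque'],o['width']*92,o['ee_rot'])
E
python3 ang.py
```

```text
[0.57138818 0.01498275 0.12072673] 22.6 [-2.4426743  -0.59855486  7.67569142] [-0.03900347  0.5505098   0.07853072] 18.610306104246977 [-1.66833677e+00 -2.66185992e+00 -5.16403954e-04]
0.146 [[0.999 0.118 0.113]
 [1.029 0.112 0.111]
 [1.    0.111 0.114]]
0.15 [[1.    0.117 0.113]
 [1.012 0.113 0.113]
 [0.983 0.112 0.115]]
[[317.13, 202.35], [317.24, 233.45], [284.33, 249.2]] [[318.07, 232.11], [286.7, 249.27], [254.24, 233.82]] 22.65
```

>>> carry_out(claw=[1,1,1,1], delta_pos=[[0,0,0],[0,0,0],[0,0,0],[0,0,0]], angular=[[0,0,0.04],[0,0,0.03],[0,0,0],[0,0,0]])

```text
clock: 23.05
position: [0.5714, 0.0149, 0.1207]
ee_rot: [-1.761, -2.602, -0.0]
force: [-2.6, 0.3, 7.3]
width: 0.201
gripper_force: 28.6
```

```bash
python3 - <<'E'
from h import *
o=arm.observe(); print(o['position'],o['clock'],o['force'],o['ft_torque'],o['width']*92,o['ee_rot'])
E
python3 ang.py
```

```text
[0.57135408 0.01492506 0.12074384] 23.05 [-2.60401541  0.25955849  7.27850139] [-0.09047704  0.5992251   0.06850704] 18.449513587219965 [-1.76086821e+00 -2.60150781e+00 -4.27287770e-04]
0.146 [[1.071 0.118 0.112]
 [1.088 0.112 0.113]
 [0.999 0.111 0.115]]
0.15 [[1.071 0.117 0.113]
 [1.069 0.113 0.115]
 [0.982 0.112 0.116]]
[[317.13, 202.35], [317.24, 233.45], [284.33, 249.2]] [[316.84, 234.08], [284.55, 249.9], [253.92, 234.01]] 23.1
```

>>> carry_out(claw=[2.2,2.8,3.5,5,5,5,5,5,5,5,5,5], delta_pos=[[0,0,0],[0,0,0],[0,0,0],[0,0,0],[0,0,0],[0,0,-3],[0,0,-4],[0,0,-4],[0,0,-4],[0,0,-3],[0,0,0],[0,0,0]], angular=[[0,0,0],[0,0,0],[0,0,0],[0,0,0],[0,0,0],[0,0,0],[0,0,0],[0,0,0],[0,0,0],[0,0,0],[0,0,0],[0,0,0]])

```text
clock: 24.3
position: [0.5714, 0.0151, 0.3004]
ee_rot: [1.76, 2.602, 0.001]
force: [0.5, 0.3, -0.4]
width: 0.544
gripper_force: 0.0
```

```bash
python3 ang.py; python3 - <<'E'
from h import *
p=arm.get_image('scene')
cv2.imwrite('pics/crop8.png',cv2.resize(p['frame'][140:290,220:370],(600,600),interpolation=cv2.INTER_CUBIC)[...,::-1])
E
```

```text
0.146 [[1.071 0.118 0.112]
 [1.106 0.112 0.113]
 [0.997 0.111 0.116]]
0.15 [[1.071 0.117 0.113]
 [1.087 0.113 0.115]
 [0.981 0.112 0.116]]
[[317.13, 202.35], [317.24, 233.45], [284.33, 249.2]] [[316.84, 234.09], [283.88, 249.84], [253.9, 234.08]] 24.35
```

View pics/crop8.png

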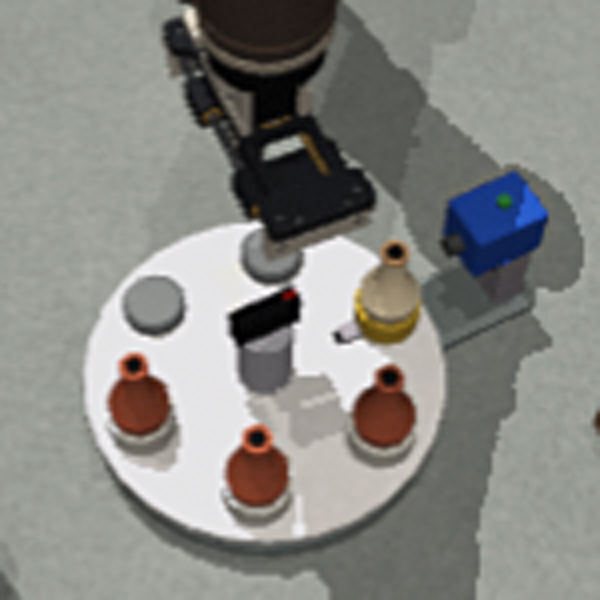

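The cream vase mouth is at (318.6,202.6), against (318.45,202.87) predicted for one click. The terracotta vases sit at their neighbours' former pixels, the fingers are clear, and the deck is at about 1.05–1.06 rad.

```bash
python3 -c "
from cell import arm
print(arm.sign_off())"
```

```text
the job is handed in; nothing more can be done
None
```

The cream vase is snapped home upright in the yellow cup, the deck sits one click clockwise at the blue marking head (about 1.05–1.06 rad by camera, after a first turn that stopped just short), the gripper is clear, and the job is handed in at about 24 s with no verdict returned.

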